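# Lay out the tank fittings on their outline pads

## Task

Set out the fittings for the next tank: put the large red-topped cap, the small white-topped cap, the brass coupling and the blue control module each on the foam pad that shows its own outline. Each must stand upright, flat on its pad and wholly inside the outline, the module lying lengthwise along its rectangle. Leave the steel dish of screws where it stands.

Things in the scene. Friction and masses are not known exactly. Their poses are not given: they have to be found in the camera images.
- cap_large: loose large black filler cap with a red disc on top: a ribbed cylinder 60 mm in diameter, 26 mm high, standing right way up on the bench; 40 to 85 g. Origin: centre of its underside; z up.
- cap_small: loose small black filler cap with a white disc on top: a ribbed cylinder 40 mm in diameter, 26 mm high, standing right way up on the bench; 20 to 45 g. Origin: centre of its underside; z up.
- coupling: loose brass hose coupling standing upright: a hexagon 44 mm across flats and 20 mm high at the bottom, with a round spigot 26 mm in diameter above it, 42 mm high in all (spigot from 20 to 42 mm: a good place to grip); 110 to 230 g. Origin: centre of its underside; z up.
- module: loose blue control module, a box 80 mm (x) by 46 mm (y) by 28 mm high with a black display and a white button on top; 75 to 155 g. Origin: centre of its underside; x along its length, y across (grip it across the 46 mm), z up.
- pad_large: dark grey foam pad fixed to the bench, 88 x 88 mm, 4 mm thick, with a red circle (72 mm inside the line) drawn on it. Origin: centre of the pad's underside (the outline is centred on it, pad top 4 mm above). Turned up to 0.5 rad from the bench's axes. For the large red-topped cap.
- pad_small: dark grey foam pad fixed to the bench, 88 x 88 mm, 4 mm thick, with a white circle (52 mm inside the line) drawn on it. Origin: centre of the pad's underside (the outline is centred on it, pad top 4 mm above). Turned up to 0.5 rad from the bench's axes. For the small white-topped cap.
- pad_coupling: dark grey foam pad fixed to the bench, 88 x 88 mm, 4 mm thick, with an orange hexagon (56 mm across flats inside the line) drawn on it. Origin: centre of the pad's underside (the outline is centred on it, pad top 4 mm above). Turned up to 0.5 rad from the bench's axes. For the brass coupling, turned either way.
- pad_module: dark grey foam pad fixed to the bench, 108 x 76 mm, 4 mm thick, with a blue rectangle (92 x 58 mm inside the line) drawn on it. Origin: centre of the pad's underside (the outline is centred on it, pad top 4 mm above); x along the rectangle's length, y across. Turned up to 0.5 rad from the bench's axes. For the blue module, its length along the rectangle's, either end first.
- dish: loose round steel dish of small screws, 68 mm across the rim, 24 mm high, standing among the parts: leave it alone. Origin: centre of its underside. A yellow tape roll (68 mm across, 19 mm high) and a jar with a green lid (44 mm across, 50 mm high), not listed, stand there too; the rims of all three are at least 65 mm from the centre of any listed part or pad.
Mind the look-alikes: they are no part of the job. Leave any green or turquoise look-alike of the pad_large alone.

How it is judged:
By the outcome, as a careful person would: the job done as asked, in the order asked, and still so for the second after the job is handed in, with the robot touching nothing.
It also fails if it takes over 128 s, if anything falls off the work surface, if the arm or the gripper's body presses on something with over 40 N, if the wrist force passes 120 N, or if a joint passes its speed limit or range.

## Robot

A 7-joint arm with a two-finger parallel gripper is mounted at the origin on the work surface. World frame = base frame: x ahead of the robot, y to its left, z up, the work surface at z = 0. Lengths are in m, angles in degrees, forces in N, time in s.
With the tool pointing down it reaches from about 0.425 to 0.875 m from the base axis. Payload 4.7 kg.
Tool frame: the origin (TCP) lies between the finger pads; the fingertips stand 8 mm ahead of it and the grasp point (between the pads) lies 11 mm behind it (env.tip_extent is the distance from the TCP to the fingertips, in m); z points along the fingers, y is the line along which they close (so a half turn about z gives the same grasp; the last joint's range is limited). The gripper opens to 87 mm and grips with 3 to 60 N. Pads are 19 mm wide; open, the fingers measure 117 mm over their backs; the gripper's body (75 mm by 190 mm) begins 51 mm behind the grasp point.
Start: joints at [-68.807, 18.392, -4.016, 83.108, 1.295, 78.541, -3.26], TCP at [0.226, 0.609, 0.231] pointing down, gripper open.
Joint ranges: [-163.93, 163.93], [-17.29, 119.83], [-79.2, 71.16], [3.27, 140.29], [-89.18, 269.18], [5.43, 117.66], [-154.24, 154.24]. Speed limits (degrees/s): [147.25, 147.25, 180, 180, 180, 180, 180].

## Interface

Orientations are given as [roll, pitch, yaw] about the fixed x, y, z axes, in that order (R = Rz(yaw) Ry(pitch) Rx(roll)).
In Python, from cell import sensors, vision, workorder, env gives the robot as it stands.
- The arm moves only by the tool drive_tool, never from a script. Its argument "moves" is a list of rows, each an object of numbers: "x", "y", "z": the shift along the tool's x, y, z in mm; "rx", "ry", "rz": the turn, a rotation vector about the tool's x, y, z in rad; "fingers": the closure, from -1 (fully open) to 1 (shut). In form: [{"x": .., "y": .., "z": .., "rx": .., "ry": .., "rz": .., "fingers": ..}, ...]. A call has 1 to 20 rows; each row is the pose to reach, as a shift and turn from the pose commanded when the call began, along the tool's axes at that moment; what a row does not reach only later rows make up. A row lasts 1/8 s, in which the tool goes at most 62.5 mm and 10.7 degrees, less where a joint would pass 70% of its speed; a pose out of reach is approached as far as the arm can. A call with a gripper value outside its range is refused whole. The fingers move at their own pace and stop on an object; "force" is the grip in N (left out, the last holds). Time passes only in rows, so rows that repeat a pose let the fingers close. It gives the time, the measured TCP pose, the force, the opening and the grip force at its end, in the units of the state.
- sensors.get_obs(): the state, without advancing time (a new reading comes with each control period).
- vision.read_camera(name): name is "scene" or "top"; returns a dict with "image" (384x512x3 uint8, red, green, blue), "fx", "fy", "cx", "cy" (pixels), "k1" (the pictures are not rectified: a ray, as slopes to the right and down, at radius r is drawn at 1 + k1 r^2 times it, then the intrinsics apply), "R" (3x3) and "t" (3): a world point X has camera coordinates R X + t. Camera axes: x right, y down, z forward; pixel columns grow to the right and rows downward; lengths in m; the calibration is good to about 2 mm. A picture is of the moment at which its call begins. There is no depth.
- workorder.sign_off(): hands the job in; it is judged then, once.
The state is a dict: "time_s": time; "qpos": joint angles; "joint_velocities": joint speeds; "effort": joint torques, N m; "tool_pos": TCP position; "tool_rot": TCP orientation; "force": force on the tool from outside, world axes, zero at the start; "wrist_torque": the same for the moment, N m; "grip_width": finger opening in m; "grasp_force": force on a finger pad.
Only numpy, scipy, OpenCV 4.12 (cv2) and the standard library are available. Lean on these libraries where they do the work, as an engineer would, in place of code of your own. Each camera call takes 0.05 s, during which the arm holds its last target. There are 200 camera calls.

## Working session

There is one attempt and no reset: what is moved stays moved. The work goes in short steps, Python scripts to look and compute and a tool call to move; the robot and the scene stay as the last step left them, time stands still between calls to the robot, and variables do not carry over. Pictures are saved under pics/ and viewed, at most 14 in all, crops included, and the job is handed in when it is done.

Besides the shell and the picture viewer there is one more tool, called after "Call:" in YAML: its name, and indented under it one key for each argument. drive_tool: Moves the arm, as the interface text tells. Its arguments: {"type":"object","properties":{"moves":{"type":"array"},"force":{"type":"number"}},"required":["moves"]}

```bash
ls; mkdir -p pics
python3 - <<'E'
from cell import sensors, vision, workorder, env
import cv2
for n in("top","scene"):
    c=vision.read_camera(n); cv2.imwrite(f"pics/{n}0.png",cv2.resize(c["image"][:,:,::-1],(800,600),interpolation=cv2.INTER_CUBIC))
    print(n,{k:(v if k!="image" else 0) for k,v in c.items()})
print(sensors.get_obs(), env.tip_extent)
E
```

```text
pics
top {'image': 0, 'fx': 485.521617863154, 'fy': 485.521617863154, 'cx': 249.5938544597162, 'cy': 186.25713887873354, 'k1': 0.06452280297178527, 'R': array([[-0.0039722 , -0.99998611, -0.00346333],
       [-0.98248655,  0.00454783, -0.18627803],
       [ 0.18629119,  0.00266274, -0.98249097]]), 't': array([0.00355987, 0.47220565, 1.16612368])}
scene {'image': 0, 'fx': 359.41969898208424, 'fy': 359.41969898208424, 'cx': 254.58407195139222, 'cy': 188.6199297366285, 'k1': -0.10168079214101373, 'R': array([[ 0.68500127,  0.72835258, -0.01660667],
       [ 0.54927728, -0.53129068, -0.64499975],
       [-0.4786102 ,  0.43270398, -0.76400231]]), 't': array([-0.30581781, -0.24491373,  1.39163094])}
{'time_s': 0.1, 'qpos': array([-68.80540368,  18.43687548,  -4.01501878,  83.16775127,
         1.29578651,  78.54081622,  -3.25785524]), 'joint_velocities': array([ 0.04169683, -0.05241969, -0.04954435, -0.17300698, -0.07809315,
       -0.02502994, -0.02353055]), 'effort': array([ 1.30447038e-04, -4.92571521e+01, -4.05498706e-01, -3.13396382e+01,
       -6.43212581e-02,  3.96320340e-02,  7.56140571e-05]), 'tool_pos': array([0.22631874, 0.60881477, 0.22954883]), 'tool_rot': array([-1.79899830e+02,  6.34930866e-03,  1.59616816e+02]), 'force': array([ 0.28789088,  0.50609264, -0.14590903]), 'wrist_torque': array([-0.03170029,  0.0144259 , -0.00340368]), 'grasp_force': 0.0, 'grip_width': 0.0870492985163367} 0.008
```

View pics/top0.png

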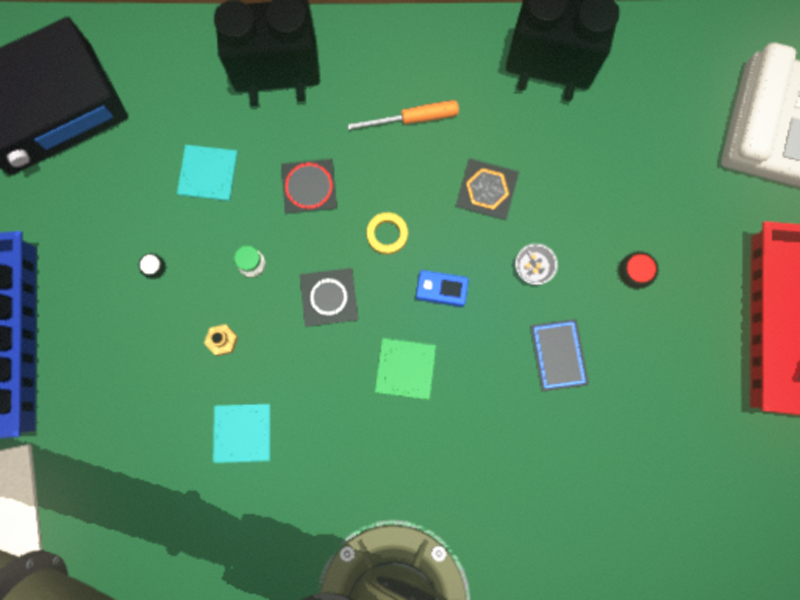

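View pics/scene0.png

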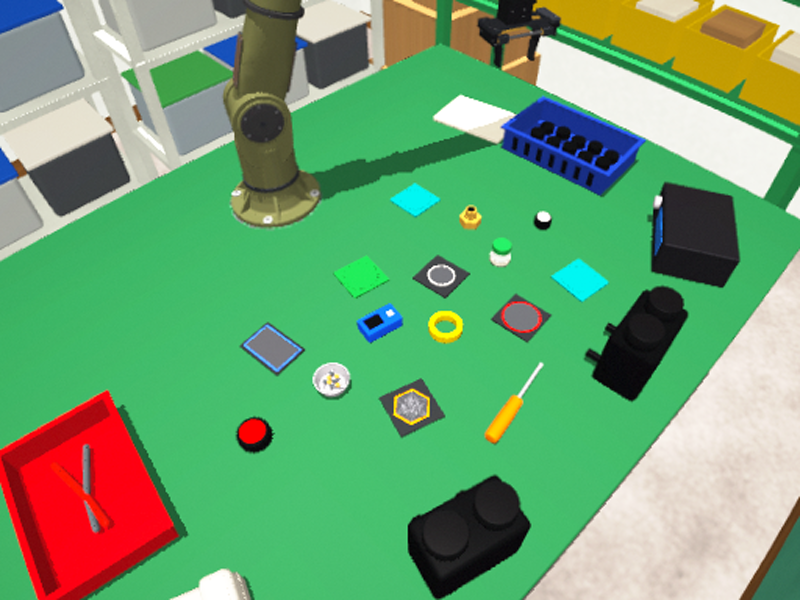

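The top view shows these, in view pixels:
- **Parts:** red-topped cap (640,269), white-topped cap (150,264), coupling (220,340) and module (442,288).
- **Pads:** red circle (309,186), white circle (328,297), orange hexagon (488,189) and blue rectangle (560,355).
- **Look-alikes:** the plain turquoise pads at (207,172) and (242,433) and the green one at (405,368) carry no outline. Only the dark pad at (309,186) has the red circle, so that is pad_large.

The hexagon pad has a grey texture, so I'll enlarge it too.

```bash
cat > h.py <<'E'
from cell import sensors, vision, workorder, env
import cv2, numpy as np
def K(c):
    return np.array([[c["fx"],0,c["cx"]],[0,c["fy"],c["cy"]],[0,0,1]]),np.array([c["k1"],0,0,0,0.])
def world(c,uv,z):
    k,d=K(c); p=cv2.undistortPoints(np.float64(uv).reshape(-1,1,2),k,d).reshape(-1,2)
    o=-c["R"].T@c["t"]; r=np.c_[p,np.ones(len(p))]@c["R"]
    return o+r*((z-o[2])/r[:,2])[:,None]
def blob(c,seed,lo,hi,rad):
    """outer contour pixels (hull) of in-range HSV pixels within rad of seed (native pixels)"""
    hsv=cv2.cvtColor(c["image"],cv2.COLOR_RGB2HSV); m=np.zeros(hsv.shape[:2],np.uint8)
    cv2.circle(m,tuple(int(round(s)) for s in seed),rad,255,-1)
    lo,hi=np.array(lo),np.array(hi)
    if lo[0]<0: hsv[...,0]=(hsv[...,0].astype(int)+90)%180; lo[0]+=90; hi[0]+=90
    return m&cv2.inRange(hsv,lo,hi)
def meas(c,m,z):
    pts=np.argwhere(m)[:,::-1].astype(float)
    w=world(c,pts,z)[:,:2]; h=cv2.convexHull(w.astype(np.float32))
    (cx,cy),(a,b),an=cv2.minAreaRect(h)
    if a<b: a,b,an=b,a,an-90
    return np.r_[w.mean(0)*1000,cx*1000,cy*1000,a*1000,b*1000,(an+90)%180-90,len(pts)].round(1)
E
python3 - <<'E'
from h import *
c=vision.read_camera("top"); s=vision.read_camera("scene")
I=c["image"]; J=s["image"]
tile=lambda I,u,v,r=22: cv2.resize(I[v-r:v+r,u-r:u+r,::-1],(260,260),interpolation=cv2.INTER_CUBIC)
T=[tile(I,198,119),tile(I,312,121),tile(J,263,260,25)],[tile(I,210,190),tile(I,358,227,26),tile(I,141,218)]
cv2.imwrite("pics/crop.png",np.vstack([np.hstack(r) for r in T]))
f=1/1.5625
red=([-10,120,80],[10,255,255]);whi=([0,0,170],[179,60,255]);ora=([10,120,90],[28,255,255]);blu=([100,120,70],[125,255,255]);dark=([0,0,20],[179,90,110])
for n,sd,r,rad,z in [("capL",(640,269),red,20,.026),("capS",(150,264),whi,12,.026),("coup",(220,340),ora,18,.02),("modul",(442,288),blu,24,.028),
 ("padL",(309,186),red,24,.004),("padS",(328,297),whi,20,.004),("padC",(488,189),ora,22,.004),("padM",(560,355),blu,32,.004)]:
    print(n,meas(c,blob(c,(sd[0]*f,sd[1]*f),*r,rad),z))
for n,sd,r,rad,z in [("capL",(253,432),red,18,.026),("capS",(544,216),whi,12,.026),("modul",(380,322),blu,24,.028),
 ("padL",(521,317),red,22,.004),("padS",(441,275),whi,18,.004),("padC",(411,407),ora,24,.004),("padM",(272,347),blu,30,.004)]:
    print("scene",n,meas(s,blob(s,(sd[0]*f,sd[1]*f),*r,rad),z))
for n,sd in [("padL",(309,186)),("padS",(328,297)),("padC",(488,189)),("padM",(560,355))]:
    print("dark",n,meas(c,blob(c,(sd[0]*f,sd[1]*f),*dark,32),.004))
E
```

```text
capL [ 512.5 -403.9  513.  -403.8   47.2   44.8   -3.5  293. ]
capS [522.8 392.5 523.3 392.1  29.2  27.6   2.9 120. ]
coup [399.1 273.3 399.6 274.2  45.4  44.9   2.  200. ]
modul [480.2 -80.8 480.5 -82.1  80.8  50.   80.1 482. ]
padL [664.2 139.2 663.7 139.4  79.9  78.9 -43.6 184. ]
padS [4.709e+02 1.031e+02 4.720e+02 1.036e+02 6.030e+01 5.670e+01 4.000e-01
 1.710e+02]
padC [ 657.4 -163.1  657.2 -162.4   71.3   65.9  -44.9  170. ]
padM [ 377.7 -267.1  374.9 -270.9   99.7   66.1    7.7  121. ]
scene capL [ 510.4 -404.3  510.3 -403.7   47.5   44.4   47.2  225. ]
scene capS [522.5 391.7 521.9 392.3  34.   25.4 -52.7  45. ]
scene modul [491.6 -89.9 490.  -88.8  86.7  60.9  79.2 361. ]
scene padL [665.6 137.7 663.5 138.8  81.   76.2  45.8 123. ]
scene padS [473.8 101.8 473.1 103.7  57.3  54.4  45.9  72. ]
scene padC [ 656.4 -164.6  654.6 -164.7   69.9   63.9  -45.1  131. ]
scene padM [ 376.1 -273.1  373.1 -271.5  103.6   68.5    7.9  172. ]
dark padL [660.3 137.6 662.4 139.2  88.3  87.4 -84.4 302. ]
dark padS [471.5 104.3 471.5 103.6  86.9  85.8 -83.  561. ]
dark padC [ 653.8 -161.2  655.3 -162.1   87.    86.   -16.   456. ]
dark padM [ 360.4 -243.7  355.5 -246.7  122.1   54.6   39.9   23. ]
```

View pics/crop.png

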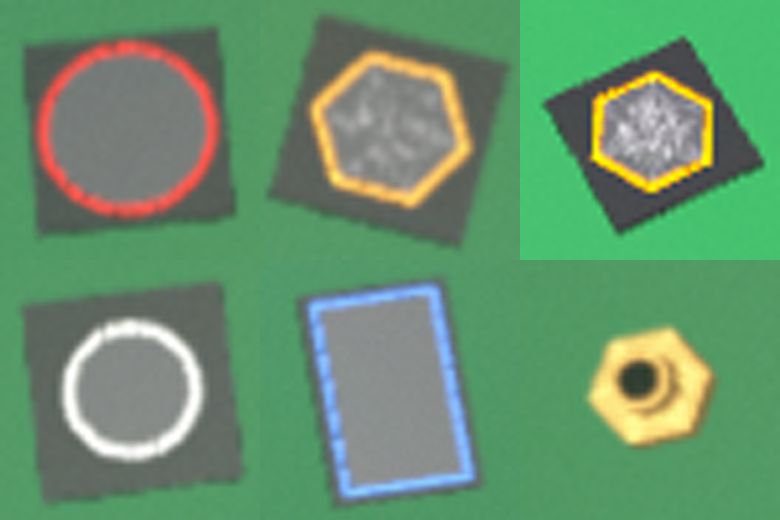

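The crop confirms the red circle, the orange hexagon and the blue rectangle. All four pads are empty, and the hexagon's grey speckle is only surface pattern. I'll refine the poses with a silhouette fit in both cameras.

```bash
cat >> h.py <<'E'
from scipy.optimize import minimize
def ring(r,n,z,a0=0):
    a=np.radians(a0)+np.arange(n)*2*np.pi/n; return np.c_[r*np.cos(a),r*np.sin(a),np.full(n,z)]
def box(l,w,zs): return np.array([[sx*l/2,sy*w/2,z] for sx in(1,-1) for sy in(1,-1) for z in zs])
MODEL=dict(coup=np.vstack([ring(.0254,6,0),ring(.0254,6,.02),ring(.013,24,.042)]),modul=box(.08,.046,(0,.028)),
 capL=np.vstack([ring(.03,40,0),ring(.03,40,.026)]),capS=np.vstack([ring(.02,40,0),ring(.02,40,.026)]))
def fit(c,m,P,x0,scale=1):
    """fit pose (x,y mm, yaw deg) [and size] so that the projected hull of P covers the hull of mask m"""
    S=8; k,d=K(c); rv=cv2.Rodrigues(c["R"])[0]
    h=cv2.convexHull(np.argwhere(m)[:,::-1].astype(np.int32)).reshape(-1,2)
    hm=cv2.fillConvexPoly(np.zeros(m.shape,np.uint8),h,1)
    x,y,w,H=cv2.boundingRect(hm); o=np.array([x-8,y-8]); sh=((H+16)*S,(w+16)*S)
    big=np.repeat(np.repeat(hm[y-8:y+H+8,x-8:x+w+8],S,0),S,1)
    def cost(p):
        a=np.radians(p[2]); R=np.array([[np.cos(a),-np.sin(a),0],[np.sin(a),np.cos(a),0],[0,0,1]])
        W=(P*[p[3],p[3],1])@R.T+[p[0]/1000,p[1]/1000,0]
        uv=cv2.projectPoints(W,rv,c["t"],k,d)[0].reshape(-1,2)
        q=cv2.convexHull(np.round((uv-o+.5)*S).astype(np.int32))
        r=cv2.fillConvexPoly(np.zeros(sh,np.uint8),q,1)
        return 1-(r&big).sum()/max(1,(r|big).sum())
    x0=np.r_[x0,1.]; sim=np.vstack([x0]+[x0+v for v in np.diag([5,5,10,.05])])
    b=minimize(cost,x0,method="Nelder-Mead",options=dict(initial_simplex=sim,maxiter=400))
    return np.r_[b.x[:2].round(1),b.x[2].round(1),b.x[3].round(3),round(b.fun,3)]
E
python3 - <<'E'
from h import *
f=1/1.5625
c=vision.read_camera("top"); s=vision.read_camera("scene")
red=([-10,120,80],[10,255,255]);whi=([0,0,150],[179,70,255]);ora=([10,110,80],[30,255,255]);blu=([100,100,70],[125,255,255])
mo=MODEL; hx=ring(.0353,6,.004); rc=box(.098,.064,(.004,))
for n,P,x0,r,st,ss,rad in [("coup",mo["coup"],(400,273,5),ora,(220,340),(470,217),16),("modul",mo["modul"],(482,-82,80),blu,(442,288),(380,322),24),
 ("padC",hx,(656,-163,10),ora,(488,189),(411,407),24),("padM",rc,(374,-271,8),blu,(560,355),(272,347),34),
 ("padL",ring(.039,60,.004),(664,139,0),red,(309,186),(521,317),24),("padS",ring(.029,60,.004),(472,103,0),whi,(328,297),(441,275),20)]:
  for cam,sd in((c,st),(s,ss)): print(n,fit(cam,blob(cam,(sd[0]*f,sd[1]*f),*r,rad),P,x0))
E
```

```text
coup [ 4.007e+02  2.765e+02 -1.720e+01  1.004e+00  5.400e-02]
coup [4.004e+02 2.743e+02 4.060e+01 9.800e-01 7.900e-02]
modul [ 4.834e+02 -8.210e+01  8.070e+01  1.017e+00  4.900e-02]
modul [ 4.821e+02 -8.270e+01  8.090e+01  9.720e-01  4.400e-02]
padC [ 6.568e+02 -1.624e+02  1.430e+01  1.095e+00  4.500e-02]
padC [ 6.546e+02 -1.641e+02  1.250e+01  1.091e+00  5.000e-02]
padM [ 3.751e+02 -2.705e+02  7.800e+00  1.066e+00  4.300e-02]
padM [ 3.724e+02 -2.707e+02  7.400e+00  1.084e+00  4.700e-02]
padL [6.636e+02 1.398e+02 3.000e+00 1.058e+00 3.000e-02]
padL [ 6.630e+02  1.387e+02 -2.800e+00  1.062e+00  4.300e-02]
padS [4.721e+02 1.038e+02 1.800e+00 1.097e+00 3.600e-02]
padS [ 4.701e+02  1.040e+02 -7.300e+00  1.098e+00  5.300e-02]
```

Call:
drive_tool:
  moves:
    - {"x": -440,"y": -224,"z": 60,"rz": 1.21}
    - {"x": -440,"y": -224,"z": 60,"rz": 1.21}
    - {"x": -440,"y": -224,"z": 60,"rz": 1.21}
    - {"x": -440,"y": -224,"z": 60,"rz": 1.21}
    - {"x": -440,"y": -224,"z": 60,"rz": 1.21}
    - {"x": -440,"y": -224,"z": 60,"rz": 1.21}
    - {"x": -440,"y": -224,"z": 60,"rz": 1.21}
    - {"x": -440,"y": -224,"z": 60,"rz": 1.21}
    - {"x": -440,"y": -224,"z": 60,"rz": 1.21}
    - {"x": -440,"y": -224,"z": 60,"rz": 1.21}
    - {"x": -440,"y": -224,"z": 60,"rz": 1.21,"fingers": -1}
    - {"x": -440,"y": -224,"z": 60,"rz": 1.21}

```text
invalid input at $.moves[0]: expected keys x, y, z, rx, ry, rz, fingers
```

Call:
drive_tool:
  moves:
    - {"x": -430,"y": -224,"z": 80,"rx": 0,"ry": 0,"rz": 1.215,"fingers": -1}
    - {"x": -430,"y": -224,"z": 80,"rx": 0,"ry": 0,"rz": 1.215,"fingers": -1}
    - {"x": -430,"y": -224,"z": 80,"rx": 0,"ry": 0,"rz": 1.215,"fingers": -1}
    - {"x": -430,"y": -224,"z": 80,"rx": 0,"ry": 0,"rz": 1.215,"fingers": -1}
    - {"x": -430,"y": -224,"z": 80,"rx": 0,"ry": 0,"rz": 1.215,"fingers": -1}
    - {"x": -430,"y": -224,"z": 80,"rx": 0,"ry": 0,"rz": 1.215,"fingers": -1}
    - {"x": -430,"y": -224,"z": 80,"rx": 0,"ry": 0,"rz": 1.215,"fingers": -1}
    - {"x": -430,"y": -224,"z": 80,"rx": 0,"ry": 0,"rz": 1.215,"fingers": -1}
    - {"x": -430,"y": -224,"z": 80,"rx": 0,"ry": 0,"rz": 1.215,"fingers": -1}
    - {"x": -430,"y": -224,"z": 80,"rx": 0,"ry": 0,"rz": 1.215,"fingers": -1}
    - {"x": -430,"y": -224,"z": 80,"rx": 0,"ry": 0,"rz": 1.215,"fingers": -1}

```text
time_s: 1.68
tool_pos: [0.5505, 0.2516, 0.1508]
tool_rot: [-180.0, -0.1, 90.2]
force: [0.5, -0.4, 0.6]
grip_width: 0.0867
grasp_force: 0.0
```

Call:
drive_tool:
  moves:
    - {"x": -655.5,"y": -39,"z": 0,"rx": 0,"ry": 0,"rz": 0,"fingers": -1}
    - {"x": -655.5,"y": -39,"z": 0,"rx": 0,"ry": 0,"rz": 0,"fingers": -1}
    - {"x": -655.5,"y": -39,"z": 0,"rx": 0,"ry": 0,"rz": 0,"fingers": -1}
    - {"x": -655.5,"y": -39,"z": 0,"rx": 0,"ry": 0,"rz": 0,"fingers": -1}
    - {"x": -655.5,"y": -39,"z": 0,"rx": 0,"ry": 0,"rz": 0,"fingers": -1}
    - {"x": -655.5,"y": -39,"z": 0,"rx": 0,"ry": 0,"rz": 0,"fingers": -1}
    - {"x": -655.5,"y": -39,"z": 0,"rx": 0,"ry": 0,"rz": 0,"fingers": -1}
    - {"x": -655.5,"y": -39,"z": 0,"rx": 0,"ry": 0,"rz": 0,"fingers": -1}
    - {"x": -655.5,"y": -39,"z": 0,"rx": 0,"ry": 0,"rz": 0,"fingers": -1}
    - {"x": -655.5,"y": -39,"z": 0,"rx": 0,"ry": 0,"rz": 0,"fingers": -1}
    - {"x": -655.5,"y": -39,"z": 0,"rx": 0,"ry": 0,"rz": 0,"fingers": -1}
    - {"x": -655.5,"y": -39,"z": 0,"rx": 0,"ry": 0,"rz": 0,"fingers": -1}
    - {"x": -655.5,"y": -39,"z": 0,"rx": 0,"ry": 0,"rz": 0,"fingers": -1}
    - {"x": -655.5,"y": -39,"z": 0,"rx": 0,"ry": 0,"rz": 0,"fingers": -1}
    - {"x": -655.5,"y": -39,"z": 0,"rx": 0,"ry": 0,"rz": 0,"fingers": -1}

```text
time_s: 3.55
tool_pos: [0.5134, -0.4044, 0.1507]
tool_rot: [180.0, -0.0, 90.1]
force: [-0.3, -0.2, -0.7]
grip_width: 0.0871
grasp_force: 0.0
```

Call:
drive_tool:
  moves:
    - {"x": 0,"y": -2,"z": 50,"rx": 0,"ry": 0,"rz": 0,"fingers": -1}
    - {"x": 0,"y": -2,"z": 90,"rx": 0,"ry": 0,"rz": 0,"fingers": -1}
    - {"x": 0,"y": -2,"z": 115,"rx": 0,"ry": 0,"rz": 0,"fingers": -1}
    - {"x": 0,"y": -2,"z": 130,"rx": 0,"ry": 0,"rz": 0,"fingers": -1}
    - {"x": 0,"y": -2,"z": 138.5,"rx": 0,"ry": 0,"rz": 0,"fingers": -1}
    - {"x": 0,"y": -2,"z": 138.5,"rx": 0,"ry": 0,"rz": 0,"fingers": -1}
    - {"x": 0,"y": -2,"z": 138.5,"rx": 0,"ry": 0,"rz": 0,"fingers": 0.5}
    - {"x": 0,"y": -2,"z": 138.5,"rx": 0,"ry": 0,"rz": 0,"fingers": 1}
    - {"x": 0,"y": -2,"z": 138.5,"rx": 0,"ry": 0,"rz": 0,"fingers": 1}
    - {"x": 0,"y": -2,"z": 138.5,"rx": 0,"ry": 0,"rz": 0,"fingers": 1}
    - {"x": 0,"y": -2,"z": 138.5,"rx": 0,"ry": 0,"rz": 0,"fingers": 1}
    - {"x": 0,"y": -2,"z": 138.5,"rx": 0,"ry": 0,"rz": 0,"fingers": 1}
  force: 15

```text
time_s: 5.05
tool_pos: [0.5107, -0.406, 0.0124]
tool_rot: [180.0, 0.0, 90.0]
force: [-0.6, 0.8, 2.5]
grip_width: 0.0599
grasp_force: 15.0
```

Call:
drive_tool:
  moves:
    - {"x": 0,"y": 0,"z": -40,"rx": 0,"ry": 0,"rz": 0,"fingers": 1}
    - {"x": 0,"y": 0,"z": -90,"rx": 0,"ry": 0,"rz": 0,"fingers": 1}
    - {"x": 40,"y": 11,"z": -100,"rx": 0,"ry": 0,"rz": 0,"fingers": 1}
    - {"x": 95,"y": 27,"z": -100,"rx": 0,"ry": 0,"rz": 0,"fingers": 1}
    - {"x": 150,"y": 42,"z": -100,"rx": 0,"ry": 0,"rz": 0,"fingers": 1}
    - {"x": 205,"y": 57,"z": -100,"rx": 0,"ry": 0,"rz": 0,"fingers": 1}
    - {"x": 260,"y": 73,"z": -100,"rx": 0,"ry": 0,"rz": 0,"fingers": 1}
    - {"x": 315,"y": 88,"z": -100,"rx": 0,"ry": 0,"rz": 0,"fingers": 1}
    - {"x": 370,"y": 104,"z": -100,"rx": 0,"ry": 0,"rz": 0,"fingers": 1}
    - {"x": 425,"y": 119,"z": -100,"rx": 0,"ry": 0,"rz": 0,"fingers": 1}
    - {"x": 480,"y": 135,"z": -100,"rx": 0,"ry": 0,"rz": 0,"fingers": 1}
    - {"x": 520,"y": 146,"z": -100,"rx": 0,"ry": 0,"rz": 0,"fingers": 1}
    - {"x": 543.5,"y": 152.5,"z": -100,"rx": 0,"ry": 0,"rz": 0,"fingers": 1}
    - {"x": 543.5,"y": 152.5,"z": -90,"rx": 0,"ry": 0,"rz": 0,"fingers": 1}
    - {"x": 543.5,"y": 152.5,"z": -60,"rx": 0,"ry": 0,"rz": 0,"fingers": 1}
    - {"x": 543.5,"y": 152.5,"z": -40,"rx": 0,"ry": 0,"rz": 0,"fingers": 1}
    - {"x": 543.5,"y": 152.5,"z": -40,"rx": 0,"ry": 0,"rz": 0,"fingers": 1}
    - {"x": 543.5,"y": 152.5,"z": -40,"rx": 0,"ry": 0,"rz": 0,"fingers": 1}

```text
time_s: 7.3
tool_pos: [0.6636, 0.1366, 0.0529]
tool_rot: [179.9, 0.0, 89.9]
force: [0.5, -0.1, -0.5]
grip_width: 0.0597
grasp_force: 15.0
```

Run:
```python
from h import *
c=vision.read_camera("top");o=sensors.get_obs();print(o["tool_pos"],o["force"],o["grip_width"])
cv2.imwrite("pics/a.png",cv2.resize(c["image"][80:200,130:290,::-1],(800,600),interpolation=cv2.INTER_CUBIC))
```

```text
[0.66388882 0.13705074 0.05327212] [ 0.63090588 -0.17410356 -0.14666626] 0.05959695745777893
```

View pics/a.png

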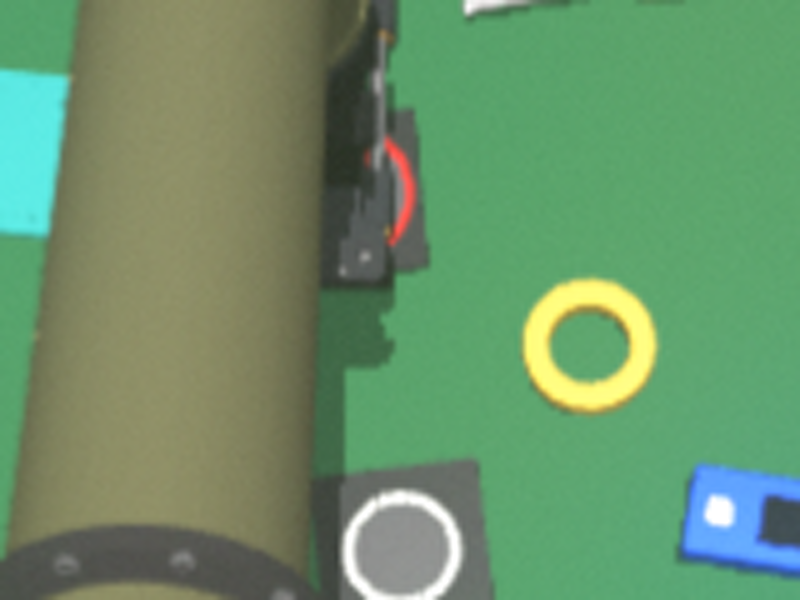

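The arm hides the cap in this view. The width is steady, so I'll set it down.

Call:
drive_tool:
  moves:
    - {"x": 0,"y": -0.5,"z": 18,"rx": 0,"ry": 0,"rz": 0,"fingers": 1}
    - {"x": 0,"y": -0.5,"z": 30,"rx": 0,"ry": 0,"rz": 0,"fingers": 1}
    - {"x": 0,"y": -0.5,"z": 36.5,"rx": 0,"ry": 0,"rz": 0,"fingers": 1}
    - {"x": 0,"y": -0.5,"z": 36.5,"rx": 0,"ry": 0,"rz": 0,"fingers": 1}
    - {"x": 0,"y": -0.5,"z": 36.5,"rx": 0,"ry": 0,"rz": 0,"fingers": 1}
    - {"x": 0,"y": -0.5,"z": 36.5,"rx": 0,"ry": 0,"rz": 0,"fingers": 0}
    - {"x": 0,"y": -0.5,"z": 36.5,"rx": 0,"ry": 0,"rz": 0,"fingers": -1}
    - {"x": 0,"y": -0.5,"z": 36.5,"rx": 0,"ry": 0,"rz": 0,"fingers": -1}
    - {"x": 0,"y": -0.5,"z": 36.5,"rx": 0,"ry": 0,"rz": 0,"fingers": -1}
    - {"x": 0,"y": -0.5,"z": 10,"rx": 0,"ry": 0,"rz": 0,"fingers": -1}
    - {"x": 0,"y": -0.5,"z": -40,"rx": 0,"ry": 0,"rz": 0,"fingers": -1}
    - {"x": 50,"y": -28,"z": -50,"rx": 0,"ry": 0,"rz": 0,"fingers": -1}
    - {"x": 105,"y": -58,"z": -50,"rx": 0,"ry": 0,"rz": 0,"fingers": -1}
    - {"x": 160,"y": -89,"z": -50,"rx": 0,"ry": 0,"rz": 0,"fingers": -1}
    - {"x": 215,"y": -119,"z": -50,"rx": 0,"ry": 0,"rz": 0,"fingers": -1}
    - {"x": 255,"y": -141,"z": -50,"rx": 0,"ry": 0,"rz": 0,"fingers": -1}
    - {"x": 255,"y": -141,"z": -50,"rx": 0,"ry": 0,"rz": 0,"fingers": -1}
    - {"x": 255,"y": -141,"z": -50,"rx": 0,"ry": 0,"rz": 0,"fingers": -1}

```text
time_s: 9.6
tool_pos: [0.5225, 0.3919, 0.102]
tool_rot: [179.9, 0.0, 90.0]
force: [-0.6, -1.2, 0.3]
grip_width: 0.0872
grasp_force: 0.0
```

Run:
```python
from h import *
c=vision.read_camera("top");s=vision.read_camera("scene");o=sensors.get_obs();print(o["tool_pos"],o["force"],o["grip_width"])
a=cv2.resize(c["image"][90:150,160:240,::-1],(400,300),interpolation=cv2.INTER_CUBIC)
b=cv2.resize(s["image"][170:230,295:375,::-1],(400,300),interpolation=cv2.INTER_CUBIC)
cv2.imwrite("pics/b.png",np.hstack([a,b]))
```

```text
[0.52340263 0.39055475 0.10216286] [ 0.73644354 -0.96835673 -0.01509276] 0.0869585796792999
```

View pics/b.png

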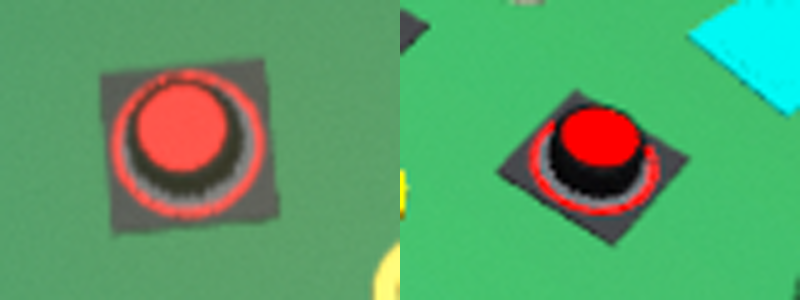

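The large cap stands upright inside the red circle, with the disc at about (182,128) in the left tile. I'll measure its offset numerically while the arm goes down on the small cap.

Run:
```python
from h import *
c=vision.read_camera("top");s=vision.read_camera("scene");red=([-10,120,80],[10,255,255])
for cam,sd,r in((c,(196.4,115.6),11),(s,(295+200/5,170+137/5),9)): print(meas(cam,blob(cam,sd,*red,r),.030))
print(sensors.get_obs()["tool_pos"])
```

```text
[664.4 140.6 664.9 140.9  49.6  48.2  44.2 292. ]
[662.2 138.7 662.2 138.7  46.3  44.6 -11.4 150. ]
[0.52327143 0.39075709 0.10221006]
```

Call:
drive_tool:
  moves:
    - {"x": 0,"y": 0,"z": 40,"rx": 0,"ry": 0,"rz": 0,"fingers": -1}
    - {"x": 0,"y": 0,"z": 65,"rx": 0,"ry": 0,"rz": 0,"fingers": -1}
    - {"x": 0,"y": 0,"z": 82,"rx": 0,"ry": 0,"rz": 0,"fingers": -1}
    - {"x": 0,"y": 0,"z": 90,"rx": 0,"ry": 0,"rz": 0,"fingers": -1}
    - {"x": 0,"y": 0,"z": 90,"rx": 0,"ry": 0,"rz": 0,"fingers": -1}
    - {"x": 0,"y": 0,"z": 90,"rx": 0,"ry": 0,"rz": 0,"fingers": 0}
    - {"x": 0,"y": 0,"z": 90,"rx": 0,"ry": 0,"rz": 0,"fingers": 1}
    - {"x": 0,"y": 0,"z": 90,"rx": 0,"ry": 0,"rz": 0,"fingers": 1}
    - {"x": 0,"y": 0,"z": 90,"rx": 0,"ry": 0,"rz": 0,"fingers": 1}
    - {"x": 0,"y": 0,"z": 90,"rx": 0,"ry": 0,"rz": 0,"fingers": 1}
    - {"x": 0,"y": 0,"z": 90,"rx": 0,"ry": 0,"rz": 0,"fingers": 1}
    - {"x": 0,"y": 0,"z": 90,"rx": 0,"ry": 0,"rz": 0,"fingers": 1}
  force: 12

```text
time_s: 11.3
tool_pos: [0.522, 0.3926, 0.0121]
tool_rot: [-180.0, -0.0, 90.0]
force: [-0.9, 0.2, 0.6]
grip_width: 0.0396
grasp_force: 12.0
```

The large cap is within about 1 mm of its circle's centre, and the small cap is gripped at 39.6 mm.

Call:
drive_tool:
  moves:
    - {"x": 0,"y": 0,"z": -40,"rx": 0,"ry": 0,"rz": 0,"fingers": 1}
    - {"x": 0,"y": 0,"z": -90,"rx": 0,"ry": 0,"rz": 0,"fingers": 1}
    - {"x": -40,"y": -7,"z": -100,"rx": 0,"ry": 0,"rz": 0,"fingers": 1}
    - {"x": -95,"y": -17,"z": -100,"rx": 0,"ry": 0,"rz": 0,"fingers": 1}
    - {"x": -150,"y": -27,"z": -100,"rx": 0,"ry": 0,"rz": 0,"fingers": 1}
    - {"x": -205,"y": -37,"z": -100,"rx": 0,"ry": 0,"rz": 0,"fingers": 1}
    - {"x": -255,"y": -46,"z": -100,"rx": 0,"ry": 0,"rz": 0,"fingers": 1}
    - {"x": -288.5,"y": -51.5,"z": -100,"rx": 0,"ry": 0,"rz": 0,"fingers": 1}
    - {"x": -288.5,"y": -51.5,"z": -90,"rx": 0,"ry": 0,"rz": 0,"fingers": 1}
    - {"x": -288.5,"y": -51.5,"z": -50,"rx": 0,"ry": 0,"rz": 0,"fingers": 1}
    - {"x": -288.5,"y": -51.5,"z": -30,"rx": 0,"ry": 0,"rz": 0,"fingers": 1}
    - {"x": -288.5,"y": -51.5,"z": -30,"rx": 0,"ry": 0,"rz": 0,"fingers": 1}
    - {"x": -288.5,"y": -51.5,"z": -30,"rx": 0,"ry": 0,"rz": 0,"fingers": 1}

```text
time_s: 12.92
tool_pos: [0.4712, 0.1047, 0.0426]
tool_rot: [179.9, -0.0, 90.0]
force: [-0.5, -0.6, -0.1]
grip_width: 0.0397
grasp_force: 12.0
```

Call:
drive_tool:
  moves:
    - {"x": 0,"y": 0,"z": 15,"rx": 0,"ry": 0,"rz": 0,"fingers": 1}
    - {"x": 0,"y": 0,"z": 23,"rx": 0,"ry": 0,"rz": 0,"fingers": 1}
    - {"x": 0,"y": 0,"z": 26.5,"rx": 0,"ry": 0,"rz": 0,"fingers": 1}
    - {"x": 0,"y": 0,"z": 26.5,"rx": 0,"ry": 0,"rz": 0,"fingers": 1}
    - {"x": 0,"y": 0,"z": 26.5,"rx": 0,"ry": 0,"rz": 0,"fingers": 1}
    - {"x": 0,"y": 0,"z": 26.5,"rx": 0,"ry": 0,"rz": 0,"fingers": 0}
    - {"x": 0,"y": 0,"z": 26.5,"rx": 0,"ry": 0,"rz": 0,"fingers": -1}
    - {"x": 0,"y": 0,"z": 26.5,"rx": 0,"ry": 0,"rz": 0,"fingers": -1}
    - {"x": 0,"y": 0,"z": 26.5,"rx": 0,"ry": 0,"rz": 0,"fingers": -1}
    - {"x": 0,"y": 0,"z": 0,"rx": 0,"ry": 0,"rz": 0,"fingers": -1}
    - {"x": 0,"y": 0,"z": -50,"rx": 0,"ry": 0,"rz": 0,"fingers": -1}
    - {"x": 50,"y": -20,"z": -70,"rx": 0,"ry": 0,"rz": 0,"fingers": -1}
    - {"x": 100,"y": -41,"z": -70,"rx": 0,"ry": 0,"rz": 0,"fingers": -1}
    - {"x": 145,"y": -60,"z": -70,"rx": 0,"ry": 0,"rz": 0,"fingers": -1}
    - {"x": 171,"y": -70.5,"z": -70,"rx": 0,"ry": 0,"rz": 0,"fingers": -1}
    - {"x": 171,"y": -70.5,"z": -70,"rx": 0,"ry": 0,"rz": 0,"fingers": -1}
    - {"x": 171,"y": -70.5,"z": -70,"rx": 0,"ry": 0,"rz": 0,"fingers": -1}

```text
time_s: 15.05
tool_pos: [0.4005, 0.2739, 0.112]
tool_rot: [180.0, 0.0, 89.9]
force: [-0.1, -0.4, -0.6]
grip_width: 0.087
grasp_force: 0.0
```

Run:
```python
from h import *
c=vision.read_camera("top");s=vision.read_camera("scene");o=sensors.get_obs();print(o["tool_pos"],o["tool_rot"])
a=cv2.resize(c["image"][160:220,170:250,::-1],(400,300),interpolation=cv2.INTER_CUBIC)
b=cv2.resize(s["image"][145:205,240:320,::-1],(400,300),interpolation=cv2.INTER_CUBIC)
cv2.imwrite("pics/c.png",np.hstack([a,b]))
```

```text
[0.4007471  0.2735935  0.11203973] [1.79991798e+02 1.80066275e-02 8.98566159e+01]
```

View pics/c.png

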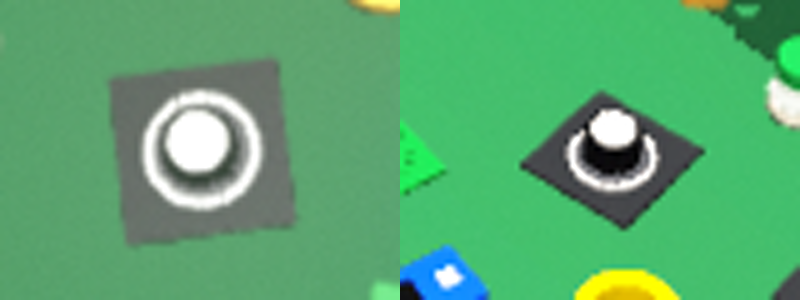

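The small cap stands upright inside the white circle, with the disc at about (197,142) in the left tile. I'll check it numerically and grip the coupling's spigot.

Run:
```python
from h import *
c=vision.read_camera("top");s=vision.read_camera("scene");whi=([0,0,170],[179,60,255])
for cam,sd,r in((c,(170+197/5-.4,160+142/5-.4),7),(s,(240+213/5-.4,145+128/5-.4),5)): print(meas(cam,blob(cam,sd,*whi,r),.030))
```

```text
[471.8 103.6 472.3 103.9  30.3  28.2  89.7 123. ]
[470.  103.6 469.2 103.9  27.2  26.8 -44.1  52. ]
```

Call:
drive_tool:
  moves:
    - {"x": 1,"y": 0,"z": 30,"rx": 0,"ry": 0,"rz": 0,"fingers": -1}
    - {"x": 1,"y": 0,"z": 55,"rx": 0,"ry": 0,"rz": 0,"fingers": -1}
    - {"x": 1,"y": 0,"z": 75,"rx": 0,"ry": 0,"rz": 0,"fingers": -1}
    - {"x": 1,"y": 0,"z": 81.5,"rx": 0,"ry": 0,"rz": 0,"fingers": -1}
    - {"x": 1,"y": 0,"z": 81.5,"rx": 0,"ry": 0,"rz": 0,"fingers": -1}
    - {"x": 1,"y": 0,"z": 81.5,"rx": 0,"ry": 0,"rz": 0,"fingers": 0}
    - {"x": 1,"y": 0,"z": 81.5,"rx": 0,"ry": 0,"rz": 0,"fingers": 1}
    - {"x": 1,"y": 0,"z": 81.5,"rx": 0,"ry": 0,"rz": 0,"fingers": 1}
    - {"x": 1,"y": 0,"z": 81.5,"rx": 0,"ry": 0,"rz": 0,"fingers": 1}
    - {"x": 1,"y": 0,"z": 81.5,"rx": 0,"ry": 0,"rz": 0,"fingers": 1}
    - {"x": 1,"y": 0,"z": 81.5,"rx": 0,"ry": 0,"rz": 0,"fingers": 1}
    - {"x": 1,"y": 0,"z": 81.5,"rx": 0,"ry": 0,"rz": 0,"fingers": 1}
    - {"x": 1,"y": 0,"z": 81.5,"rx": 0,"ry": 0,"rz": 0,"fingers": 1}
  force: 25

```text
time_s: 16.88
tool_pos: [0.3998, 0.2761, 0.0306]
tool_rot: [-180.0, 0.0, 90.0]
force: [-1.5, 0.2, 0.8]
grip_width: 0.0253
grasp_force: 25.0
```

Call:
drive_tool:
  moves:
    - {"x": 0,"y": 0,"z": -40,"rx": 0,"ry": 0,"rz": 0,"fingers": 1}
    - {"x": 0,"y": 0,"z": -85,"rx": 0,"ry": 0,"rz": 0,"fingers": 1}
    - {"x": -30,"y": 17,"z": -95,"rx": 0,"ry": 0,"rz": 0.05,"fingers": 1}
    - {"x": -75,"y": 44,"z": -95,"rx": 0,"ry": 0,"rz": 0.1,"fingers": 1}
    - {"x": -120,"y": 70,"z": -95,"rx": 0,"ry": 0,"rz": 0.15,"fingers": 1}
    - {"x": -165,"y": 96,"z": -95,"rx": 0,"ry": 0,"rz": 0.2,"fingers": 1}
    - {"x": -210,"y": 122,"z": -95,"rx": 0,"ry": 0,"rz": 0.25,"fingers": 1}
    - {"x": -255,"y": 149,"z": -95,"rx": 0,"ry": 0,"rz": 0.3,"fingers": 1}
    - {"x": -300,"y": 175,"z": -95,"rx": 0,"ry": 0,"rz": 0.35,"fingers": 1}
    - {"x": -345,"y": 201,"z": -95,"rx": 0,"ry": 0,"rz": 0.4,"fingers": 1}
    - {"x": -390,"y": 227,"z": -95,"rx": 0,"ry": 0,"rz": 0.45,"fingers": 1}
    - {"x": -420,"y": 245,"z": -95,"rx": 0,"ry": 0,"rz": 0.494,"fingers": 1}
    - {"x": -439,"y": 256,"z": -95,"rx": 0,"ry": 0,"rz": 0.494,"fingers": 1}
    - {"x": -439,"y": 256,"z": -70,"rx": 0,"ry": 0,"rz": 0.494,"fingers": 1}
    - {"x": -439,"y": 256,"z": -40,"rx": 0,"ry": 0,"rz": 0.494,"fingers": 1}
    - {"x": -439,"y": 256,"z": -25,"rx": 0,"ry": 0,"rz": 0.494,"fingers": 1}
    - {"x": -439,"y": 256,"z": -25,"rx": 0,"ry": 0,"rz": 0.494,"fingers": 1}
    - {"x": -439,"y": 256,"z": -25,"rx": 0,"ry": 0,"rz": 0.494,"fingers": 1}

```text
time_s: 19.12
tool_pos: [0.6566, -0.1636, 0.0566]
tool_rot: [179.9, -0.0, 61.7]
force: [-0.4, 0.5, -1.7]
grip_width: 0.0254
grasp_force: 25.0
```

Run:
```python
from h import *
s=vision.read_camera("scene");o=sensors.get_obs();print(o["tool_pos"],o["tool_rot"],o["grip_width"])
cv2.imwrite("pics/d.png",cv2.resize(s["image"][210:300,205:325,::-1],(640,480),interpolation=cv2.INTER_CUBIC))
```

```text
[ 0.65686042 -0.16343833  0.05695086] [ 1.79874922e+02 -3.27738106e-02  6.16905203e+01] 0.025290971106861893
```

View pics/d.png

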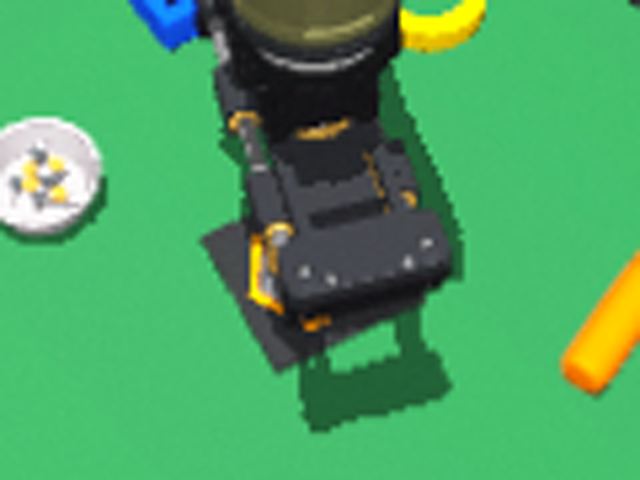

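Call:
drive_tool:
  moves:
    - {"x": 0,"y": 0,"z": 12,"rx": 0,"ry": 0,"rz": 0,"fingers": 1}
    - {"x": 0,"y": 0,"z": 18,"rx": 0,"ry": 0,"rz": 0,"fingers": 1}
    - {"x": 0,"y": 0,"z": 21.3,"rx": 0,"ry": 0,"rz": 0,"fingers": 1}
    - {"x": 0,"y": 0,"z": 21.3,"rx": 0,"ry": 0,"rz": 0,"fingers": 1}
    - {"x": 0,"y": 0,"z": 21.3,"rx": 0,"ry": 0,"rz": 0,"fingers": 1}
    - {"x": 0,"y": 0,"z": 21.3,"rx": 0,"ry": 0,"rz": 0,"fingers": 0}
    - {"x": 0,"y": 0,"z": 21.3,"rx": 0,"ry": 0,"rz": 0,"fingers": -1}
    - {"x": 0,"y": 0,"z": 21.3,"rx": 0,"ry": 0,"rz": 0,"fingers": -1}
    - {"x": 0,"y": 0,"z": 21.3,"rx": 0,"ry": 0,"rz": 0,"fingers": -1}
    - {"x": 0,"y": 0,"z": 0,"rx": 0,"ry": 0,"rz": 0,"fingers": -1}
    - {"x": 0,"y": 0,"z": -50,"rx": 0,"ry": 0,"rz": 0,"fingers": -1}
    - {"x": -3,"y": -45,"z": -60,"rx": 0,"ry": 0,"rz": -0.1,"fingers": -1}
    - {"x": -6,"y": -95,"z": -60,"rx": 0,"ry": 0,"rz": -0.2,"fingers": -1}
    - {"x": -9,"y": -145,"z": -60,"rx": 0,"ry": 0,"rz": -0.3,"fingers": -1}
    - {"x": -11,"y": -191.5,"z": -60,"rx": 0,"ry": 0,"rz": -0.333,"fingers": -1}
    - {"x": -11,"y": -191.5,"z": -60,"rx": 0,"ry": 0,"rz": -0.333,"fingers": -1}
    - {"x": -11,"y": -191.5,"z": -60,"rx": 0,"ry": 0,"rz": -0.333,"fingers": -1}

```text
time_s: 21.3
tool_pos: [0.4836, -0.0821, 0.1171]
tool_rot: [179.8, -0.1, 80.7]
force: [0.5, -0.2, 0.0]
grip_width: 0.0867
grasp_force: 0.0
```

Run:
```python
from h import *
c=vision.read_camera("top");s=vision.read_camera("scene");o=sensors.get_obs();print(o["tool_pos"],o["tool_rot"])
a=cv2.resize(c["image"][90:150,272:352,::-1],(400,300),interpolation=cv2.INTER_CUBIC)
b=cv2.resize(s["image"][230:290,223:303,::-1],(400,300),interpolation=cv2.INTER_CUBIC)
cv2.imwrite("pics/e.png",np.hstack([a,b]))
```

```text
[ 0.48366036 -0.08269402  0.11649661] [1.79877512e+02 2.66213908e-02 8.07073267e+01]
```

View pics/e.png

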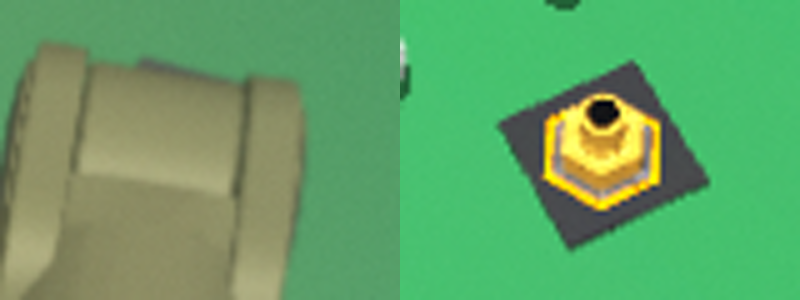

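The coupling stands upright inside the hexagon and aligned with it (bore at (603,110) in the right tile, grey gap visible along the lower edges). Next is the module.

Call:
drive_tool:
  moves:
    - {"x": 0,"y": 0,"z": 50,"rx": 0,"ry": 0,"rz": 0,"fingers": -1}
    - {"x": 0,"y": 0,"z": 80,"rx": 0,"ry": 0,"rz": 0,"fingers": -1}
    - {"x": 0,"y": 0,"z": 97,"rx": 0,"ry": 0,"rz": 0,"fingers": -1}
    - {"x": 0,"y": 0,"z": 104.5,"rx": 0,"ry": 0,"rz": 0,"fingers": -1}
    - {"x": 0,"y": 0,"z": 104.5,"rx": 0,"ry": 0,"rz": 0,"fingers": -1}
    - {"x": 0,"y": 0,"z": 104.5,"rx": 0,"ry": 0,"rz": 0,"fingers": 0}
    - {"x": 0,"y": 0,"z": 104.5,"rx": 0,"ry": 0,"rz": 0,"fingers": 1}
    - {"x": 0,"y": 0,"z": 104.5,"rx": 0,"ry": 0,"rz": 0,"fingers": 1}
    - {"x": 0,"y": 0,"z": 104.5,"rx": 0,"ry": 0,"rz": 0,"fingers": 1}
    - {"x": 0,"y": 0,"z": 104.5,"rx": 0,"ry": 0,"rz": 0,"fingers": 1}
    - {"x": 0,"y": 0,"z": 104.5,"rx": 0,"ry": 0,"rz": 0,"fingers": 1}
    - {"x": 0,"y": 0,"z": 104.5,"rx": 0,"ry": 0,"rz": 0,"fingers": 1}
  force: 25

```text
time_s: 22.9
tool_pos: [0.4821, -0.0818, 0.0111]
tool_rot: [-180.0, -0.0, 80.8]
force: [-1.2, 0.6, 2.9]
grip_width: 0.0455
grasp_force: 25.0
```

Call:
drive_tool:
  moves:
    - {"x": 0,"y": 0,"z": -40,"rx": 0,"ry": 0,"rz": 0,"fingers": 1}
    - {"x": 0,"y": 0,"z": -75,"rx": 0,"ry": 0,"rz": 0,"fingers": 1}
    - {"x": -10,"y": -4,"z": -85,"rx": 0,"ry": 0,"rz": 0.1,"fingers": 1}
    - {"x": -30,"y": -11,"z": -85,"rx": 0,"ry": 0,"rz": 0.25,"fingers": 1}
    - {"x": -55,"y": -21,"z": -85,"rx": 0,"ry": 0,"rz": 0.4,"fingers": 1}
    - {"x": -80,"y": -30,"z": -85,"rx": 0,"ry": 0,"rz": 0.55,"fingers": 1}
    - {"x": -105,"y": -40,"z": -85,"rx": 0,"ry": 0,"rz": 0.7,"fingers": 1}
    - {"x": -130,"y": -49,"z": -85,"rx": 0,"ry": 0,"rz": 0.85,"fingers": 1}
    - {"x": -155,"y": -59,"z": -85,"rx": 0,"ry": 0,"rz": 1.0,"fingers": 1}
    - {"x": -180,"y": -68,"z": -85,"rx": 0,"ry": 0,"rz": 1.13,"fingers": 1}
    - {"x": -195,"y": -74,"z": -85,"rx": 0,"ry": 0,"rz": 1.23,"fingers": 1}
    - {"x": -203.5,"y": -77,"z": -80,"rx": 0,"ry": 0,"rz": 1.277,"fingers": 1}
    - {"x": -203.5,"y": -77,"z": -60,"rx": 0,"ry": 0,"rz": 1.277,"fingers": 1}
    - {"x": -203.5,"y": -77,"z": -35,"rx": 0,"ry": 0,"rz": 1.277,"fingers": 1}
    - {"x": -203.5,"y": -77,"z": -20,"rx": 0,"ry": 0,"rz": 1.277,"fingers": 1}
    - {"x": -203.5,"y": -77,"z": -20,"rx": 0,"ry": 0,"rz": 1.277,"fingers": 1}
    - {"x": -203.5,"y": -77,"z": -20,"rx": 0,"ry": 0,"rz": 1.277,"fingers": 1}

```text
time_s: 25.02
tool_pos: [0.3739, -0.2705, 0.0313]
tool_rot: [180.0, -0.0, 7.6]
force: [0.2, 0.3, -1.3]
grip_width: 0.0458
grasp_force: 25.0
```

Call:
drive_tool:
  moves:
    - {"x": 0,"y": 0,"z": 9,"rx": 0,"ry": 0,"rz": 0,"fingers": 1}
    - {"x": 0,"y": 0,"z": 14,"rx": 0,"ry": 0,"rz": 0,"fingers": 1}
    - {"x": 0,"y": 0,"z": 16.2,"rx": 0,"ry": 0,"rz": 0,"fingers": 1}
    - {"x": 0,"y": 0,"z": 16.2,"rx": 0,"ry": 0,"rz": 0,"fingers": 1}
    - {"x": 0,"y": 0,"z": 16.2,"rx": 0,"ry": 0,"rz": 0,"fingers": 1}
    - {"x": 0,"y": 0,"z": 16.2,"rx": 0,"ry": 0,"rz": 0,"fingers": 0}
    - {"x": 0,"y": 0,"z": 16.2,"rx": 0,"ry": 0,"rz": 0,"fingers": -1}
    - {"x": 0,"y": 0,"z": 16.2,"rx": 0,"ry": 0,"rz": 0,"fingers": -1}
    - {"x": 0,"y": 0,"z": 16.2,"rx": 0,"ry": 0,"rz": 0,"fingers": -1}
    - {"x": 0,"y": 0,"z": -10,"rx": 0,"ry": 0,"rz": 0,"fingers": -1}
    - {"x": 0,"y": 0,"z": -60,"rx": 0,"ry": 0,"rz": 0,"fingers": -1}
    - {"x": 20,"y": -30,"z": -100,"rx": 0,"ry": 0,"rz": 0,"fingers": -1}
    - {"x": 50,"y": -75,"z": -120,"rx": 0,"ry": 0,"rz": 0,"fingers": -1}
    - {"x": 80,"y": -125,"z": -120,"rx": 0,"ry": 0,"rz": 0,"fingers": -1}
    - {"x": 110,"y": -175,"z": -120,"rx": 0,"ry": 0,"rz": 0,"fingers": -1}
    - {"x": 140,"y": -220,"z": -120,"rx": 0,"ry": 0,"rz": 0,"fingers": -1}
    - {"x": 160,"y": -250,"z": -120,"rx": 0,"ry": 0,"rz": 0,"fingers": -1}
    - {"x": 160,"y": -250,"z": -120,"rx": 0,"ry": 0,"rz": 0,"fingers": -1}
    - {"x": 160,"y": -250,"z": -120,"rx": 0,"ry": 0,"rz": 0,"fingers": -1}

```text
time_s: 27.4
tool_pos: [0.4986, -0.0024, 0.1508]
tool_rot: [180.0, 0.0, 7.6]
force: [0.0, -0.6, -0.2]
grip_width: 0.0868
grasp_force: 0.0
```

Run:
```python
from h import *
c=vision.read_camera("top");o=sensors.get_obs();print(o["tool_pos"],o["tool_rot"])
s=vision.read_camera("scene")
cv2.imwrite("pics/f.png",cv2.resize(c["image"][:,:,::-1],(800,600),interpolation=cv2.INTER_CUBIC))
a=cv2.resize(c["image"][197:257,318:398,::-1],(400,300),interpolation=cv2.INTER_CUBIC)
b=cv2.resize(c["image"][90:150,272:352,::-1],(400,300),interpolation=cv2.INTER_CUBIC)
d=cv2.resize(s["image"][192:252,134:214,::-1],(400,300),interpolation=cv2.INTER_CUBIC)
e=cv2.resize(s["image"][230:290,223:303,::-1],(400,300),interpolation=cv2.INTER_CUBIC)
cv2.imwrite("pics/g.png",np.vstack([np.hstack([a,b]),np.hstack([d,e])]))
```

```text
[ 0.4985964  -0.00280657  0.15093712] [1.79986158e+02 2.36044554e-02 7.50058090e+00]
```

View pics/f.png

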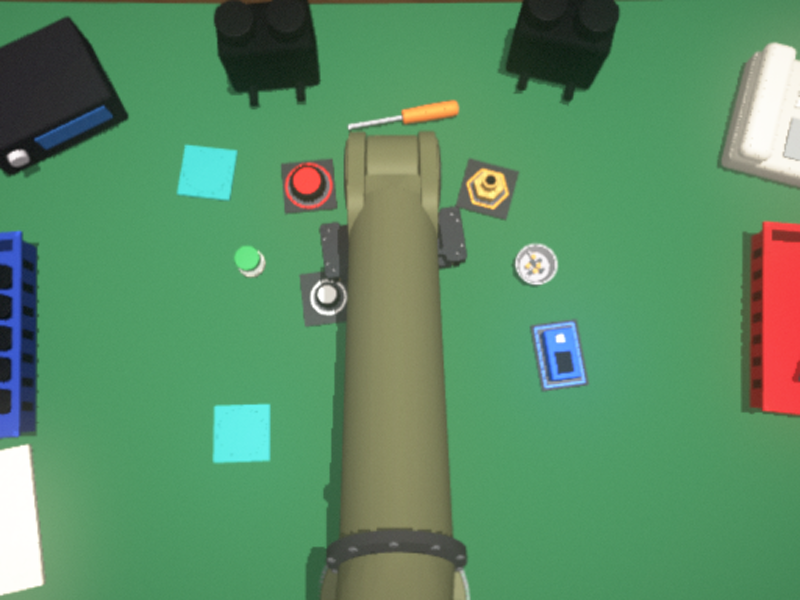

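View pics/g.png

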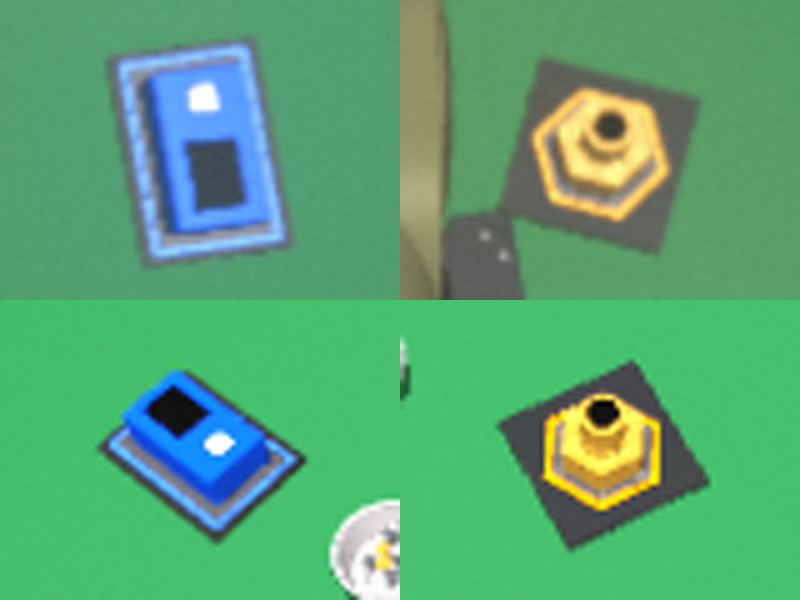

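The module lies along its rectangle with a margin visible on the near sides, and the coupling sits within the hexagon. The top view leans by parallax, so one numeric check of the module comes before handing in.

Run:
```python
from h import *
P=MODEL["modul"]+[0,0,.004]
c=vision.read_camera("top");s=vision.read_camera("scene")
for cam,sd in((c,(358.5,226)),(s,(174,217))):
  for S in(170,185):
    m=blob(cam,sd,[100,S,30],[125,255,255],22); m=cv2.morphologyEx(m,cv2.MORPH_OPEN,np.ones((3,3),np.uint8))
    print(fit(cam,m,P,(374,-271,7)))
P=MODEL["coup"]+[0,0,.004]
```

```text
Traceback (most recent call last):
  File "h.py", line 31, in fit
    h=cv2.convexHull(np.argwhere(m)[:,::-1].astype(np.int32)).reshape(-1,2)
      ^^^^^^^^^^^^^^^^^^^^^^^^^^^^^^^^^^^^^^^^^^^^^^^^^^^^^^^^^^^^^^^
AttributeError: 'NoneType' object has no attribute 'reshape'
```

Run:
```python
from h import *
P=MODEL["modul"]+[0,0,.004]
c=vision.read_camera("top");s=vision.read_camera("scene")
for cam,sd in((c,(358.5,226)),(s,(174,217))):
  full=blob(cam,sd,[100,90,30],[125,255,255],26); S=cv2.cvtColor(cam["image"],cv2.COLOR_RGB2HSV)[...,1]
  t,_=cv2.threshold(S[full>0].reshape(-1,1),0,255,cv2.THRESH_OTSU)
  m=full&((S>t)*255).astype(np.uint8)
  n,l,st,_=cv2.connectedComponentsWithStats(m,connectivity=4); k=1+st[1:,4].argmax(); m=(l==k).astype(np.uint8)
  print(t,st[k],fit(cam,m,P,(374,-271,7)))
```

```text
139.0 [347 210  25  34 487] [ 3.740e+02 -2.704e+02  7.300e+00  9.900e-01  4.400e-02]
189.0 [159 206  29  27 349] [ 3.712e+02 -2.698e+02  6.700e+00  9.600e-01  4.800e-02]
```

The module is within about 1.2 mm and 0.7° of its rectangle in both cameras, against a 6 mm margin. Handing in.

```bash
python3 -c "
from cell import workorder
print(workorder.sign_off())"
```

```text
the job is handed in; nothing more can be done
None
```

The job is handed in: both caps, the coupling and the module stand upright inside their own pads' outlines, placed in the order listed; the caps and module measured within about 1.5 mm of centre, the coupling I judged by eye, and I left the dish and look-alikes alone.

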